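# Lay the tall carton in the opening bay

## Robot

A 6-joint arm with a two-finger parallel gripper is mounted at the origin on the work surface. World frame = base frame: x ahead of the robot, y to its left, z up, the work surface at z = 0. Lengths are in mm, angles in rad, forces in N, time in s.
With the tool pointing down it reaches from about 250 to 800 mm from the base axis. Payload 3.9 kg.
Tool frame: the origin (TCP) lies at the very end of the fingers, on their centre line; the grasp point (between the pads) lies behind it (r.grasp_offset is the z of the grasp point in the tool frame, in mm); z points along the fingers, x is the direction in which the jaws open and shut, and the axes are right-handed (so a half turn about z gives the same grasp; the last joint's range is limited). The gripper opens to 85 mm and grips with 20 to 120 N. Pads are 22 mm wide; open, the fingers measure 114 mm over their backs; the gripper's body (76 mm by 85 mm) begins 54 mm behind the grasp point. The pads swing forward as they close: fully open they stand 13 mm farther back than shut.
Start: joints at [-1.294, 0.26, -0.138, 1.173, 0, 1.571], TCP at [143.467, -505.007, 231.304] pointing down, gripper open.
Joint ranges: [-2.78, 2.78], [-0.83, 1.72], [-1.28, 1.37], [-1.9, 2.12], [-1.57, 1.48], [-3.14, 3.14]. Speed limits (rad/s): [2.57, 2.57, 3.14, 3.14, 3.14, 3.14].

## Interface

Orientations are given as a rotation vector (axis times angle).
In Python, from workcell import r gives the robot as it stands.
- The arm moves only by the tool jog_arm, never from a script. Its argument "commands" is a list of rows, each a list of 6 numbers: the shift along the tool's x, y, z in cm, then the turn, a rotation vector about the tool's x, y, z in rad. In form: [[x, y, z, ax, ay, az], ...]. A call has exactly 10 rows; each row is the pose to reach, as a shift and turn from the pose measured when the call began, along the tool's axes at that moment; what a row does not reach only later rows make up. A row lasts 1/10 s, in which the tool goes at most 50 mm and 8.59 degrees, less where a joint would pass 70% of its speed; a pose out of reach is approached as far as the arm can. A call with a gripper value outside its range is refused whole. "hand" is the finger opening in cm, from 0 to 8.54, set as the call begins (left out, the last holds). The fingers move at their own pace and stop on an object; "newtons" is the grip in N (left out, the last holds). Time passes only in rows, so rows that repeat a pose let the fingers close, or fill a call up. It gives the time, the measured TCP pose, the force and the opening at its end, in the units of the state.
- r.observe(): the state, without advancing time (a new reading comes with each control period).
- r.camera(name): name is "scene" or "top" or "wrist"; returns the picture (480x640x3 uint8, red, green, blue); there is no depth.
- r.camera_params(name): a dict with "vfov" (degrees; the focal length in pixels is half the picture's height over the tangent of half this angle, whatever the lens; pixels are square), "cx", "cy" (the principal point, pixels), "xyz" and "attitude" of the camera in the world. Camera axes: x right, y down, z forward; pixel columns grow to the right and rows downward; lengths in mm; the calibration is good to about 2 mm. A picture is of the moment at which its call begins: read the wrist's pose just before it. camera_params takes no time and is no camera call; for the wrist camera it gives the pose at the moment of the call.
- r.hand_in(): hands the job in, once; it reports no verdict.
The state is a dict: "time": time; "q": joint angles; "dq": joint speeds; "joint_torque": joint torques, N m; "eef_pos": TCP position; "tool_rot": TCP orientation; "force": force on the tool from outside, world axes, zero at the start; "moment": the same for the moment, N m; "finger_gap": finger opening in mm.
Only numpy, scipy, OpenCV 4.12 (cv2) and the standard library are available. Lean on these libraries where they do the work, as an engineer would, in place of code of your own. Each camera call takes 0.05 s, during which the arm holds its last target.

## Task

With fingertip pushes only, tip the tall carton over where it stands, by pushing high on its label side, so that it lies label up inside the taped outline on the white board. Then push it along the board until its top end sits squarely against the steel stop, touching across its whole width, still inside the outline. Do not lift the carton or slide it along upright, and leave everything else on the worktop alone.

Things in the scene. Friction and masses are not known exactly. Their poses are not given: they have to be found in the camera images.
- carton: tall brown cardboard carton, 50 (x) x 90 (y) x 180 mm tall (z), 0.25 to 0.5 kg, upright on the white board at the mouth of the taped outline. Origin: centre of its underside; z to its top end; +x face plain, facing the stop within 0.12 rad; -x face has a white label. Its lower +x edge, on which it tips, starts 10 to 45 mm inside the mouth's outer edge; it tips once its top has moved about 50 mm.
- bay (a point): centre of the taped outline, on the board's top face; x along the outline to the steel stop, z up. The outline reaches from x = -135 to +127.5 mm and y = -80 to +80 mm, to the outer edge of its 12 mm wide dark tape: tape at the mouth (-x) and both long sides; the stop's face, at x = +127.5 mm, is the fourth side.
- board: fixed white plastic board, 12 mm thick, 220 mm wide, x from -220 to +165 mm; origin on the worktop 12 mm below bay, same axes. A fixed steel stop bar lies across the end of the outline: 160 mm long (y), x from 127.5 to 139.5 mm, 18 mm high above the board.
- top_left (a point): corner of the carton's plain (+x) face at its top end, +y side: at x = +25, y = +45, z = 180 mm in the carton's frame
- top_right (a point): corner of the carton's plain (+x) face at its top end, -y side: at x = +25, y = -45, z = 180 mm in the carton's frame
- bottom_left (a point): corner of the carton's plain (+x) face at its bottom end, +y side: at x = +25, y = +45, z = 0 mm in the carton's frame
- bottom_right (a point): corner of the carton's plain (+x) face at its bottom end, -y side: at x = +25, y = -45, z = 0 mm in the carton's frame
- short_carton: shorter brown cardboard carton, 60 x 90 x 100 mm tall, also with a white label; origin at the centre of its underside, z up. Not part of the job.
- syrup_bottle: amber bottle with white cap, 58 mm diameter, 165 mm tall; origin at the centre of its underside. Not part of the job.
- sugar_jar: white round jar with steel lid, 68 mm diameter, 90 mm tall; origin at the centre of its underside. Not part of the job.
- tape_roll: roll core of packing tape lying flat, 96 mm outer diameter, 48 mm high; origin at the centre of its underside. Not part of the job.
- cup_stack: stack of white paper cups, 77 mm diameter, 146 mm tall; origin at the centre of its underside. Not part of the job.
- spoon: steel serving spoon lying flat, 220 mm long; origin about the middle of its underside. Not part of the job.
Mind the look-alikes: they are no part of the job. What is shaped like the carton but purple or red is not meant.

How it is judged:
By the outcome, as a careful person would: the job done as asked, in the order asked, and still so for the second after the job is handed in, with the robot touching nothing.
It also fails if it takes over 58 s, if anything falls off the work surface, if the arm or the gripper's body presses on something with over 40 N, if the wrist force passes 120 N, or if a joint passes its speed limit or range.

## Working session

There is one attempt and no reset: what is moved stays moved. The work goes in short steps, Python scripts to look and compute and a tool call to move; the robot and the scene stay as the last step left them, time stands still between calls to the robot, and variables do not carry over. Pictures are saved under pics/ and viewed, and the job is handed in when it is done.

Besides the shell and the picture viewer there is one more tool, called after "Emit:" as name([rows], argument=value, ...), one row to a line, values as JSON. jog_arm: Moves the arm, as the interface text tells. Its arguments: {"type":"object","properties":{"commands":{"type":"array"},"hand":{"type":"number"},"newtons":{"type":"number"}},"required":["commands"]}

```bash
ls; mkdir -p pics
python3 - <<'E'
from workcell import r
import cv2
o=r.observe(); print(o)
for n in ("scene","top"):
    print(n,r.camera_params(n)); cv2.imwrite(f"pics/{n}0.png",r.camera(n)[:,:,::-1])
print(r.camera_params("wrist"), r.grasp_offset)
E
```

```text
pics
{'time': 0.0, 'q': array([-1.29399128e+00,  2.60678892e-01, -1.39373475e-01,  1.17268839e+00,
        1.85580888e-05,  1.57079139e+00]), 'dq': array([-0.00104108,  0.00130044, -0.00103644, -0.00030515,  0.00026583,
       -0.00042322]), 'joint_torque': array([ 1.36571118e-03, -4.05679750e+01,  2.53920811e+01,  1.89570012e-02,
        2.05114679e-04, -4.04743076e-06]), 'eef_pos': array([ 143.29449392, -504.36164337,  230.46591537]), 'tool_rot': array([-2.50572864e+00,  1.89300461e+00,  2.41853177e-03]), 'force': array([ 0.11529041, -0.79134917, -0.05215606]), 'moment': array([ 0.02839882,  0.00669488, -0.01503304]), 'finger_gap': 85.22787080841528}
scene {'vfov': 42.62110285684408, 'cx': 316.95172471154535, 'cy': 254.66218876868106, 'xyz': array([1433.11109044, -834.06213737, 1109.49512353]), 'attitude': array([-2.13501196, -0.90893698,  0.42762602])}
top {'vfov': 46.118799099475446, 'cx': 323.2120993467711, 'cy': 232.5404105067964, 'xyz': array([ 502.71319585,  -54.34396504, 1213.13598653]), 'attitude': array([-2.1929698 ,  2.17457097, -0.12714025])}
{'vfov': 66.80054968687124, 'cx': 318.68584434598546, 'cy': 238.97364632338062, 'xyz': array([ 212.8883583 , -485.67706064,  372.98871316]), 'attitude': array([ 2.3130708 , -1.74657321, -0.25732965])} -18.700000000000003
```

View pics/scene0.png

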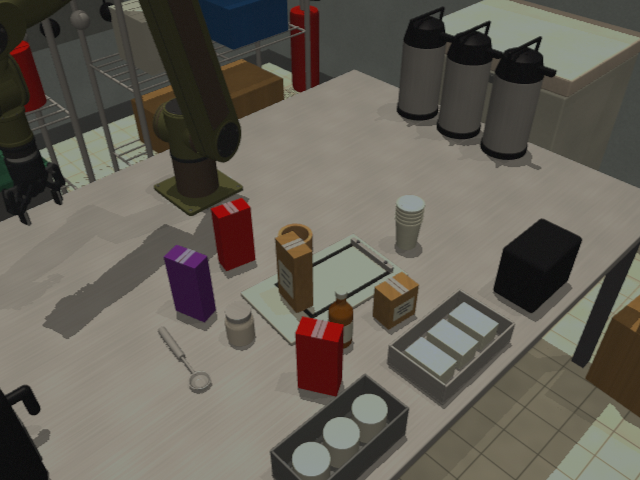

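View pics/top0.png

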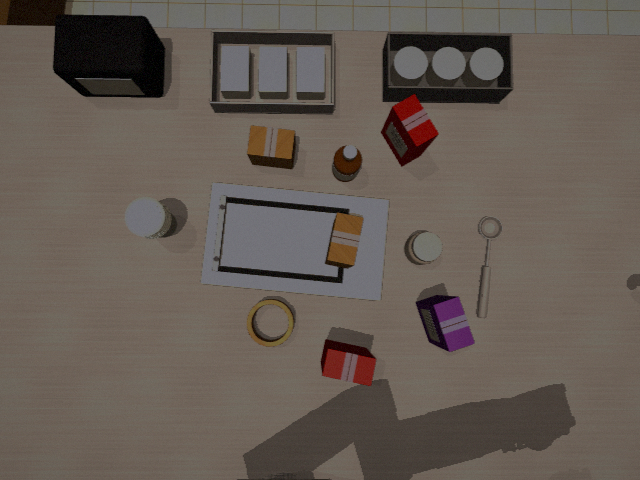

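Candidates, in top-view pixels: brown tall carton (345,240) on the board, short brown carton (272,147), red cartons (350,365) and (410,130), purple carton (445,322). I choose the brown one at the mouth of the outline and check it in a close crop.

```bash
cat > h.py <<'E'
import numpy as np, cv2
from scipy.spatial.transform import Rotation as R
def K(p): 
    f=240/np.tan(np.radians(p['vfov'])/2); return f
def ray(p,u,v):
    f=K(p); d=np.array([(u-p['cx'])/f,(v-p['cy'])/f,1.]); return R.from_rotvec(p['attitude']).as_matrix()@d
def hit(p,u,v,z):
    d=ray(p,u,v); return p['xyz']+d*(z-p['xyz'][2])/d[2]
def proj(p,X):
    c=R.from_rotvec(p['attitude']).as_matrix().T@(np.asarray(X,float)-p['xyz']); f=K(p); return np.array([p['cx']+f*c[0]/c[2],p['cy']+f*c[1]/c[2]])
E
python3 - <<'E'
import cv2
a=cv2.imread("pics/top0.png")[175:310,195:395]
a=cv2.convertScaleAbs(a,alpha=1.5)
cv2.imwrite("pics/topc.png",cv2.resize(a,None,fx=4,fy=4,interpolation=cv2.INTER_CUBIC))
a=cv2.imread("pics/scene0.png")[215:350,235:420]
a=cv2.convertScaleAbs(a,alpha=1.5)
cv2.imwrite("pics/scenec.png",cv2.resize(a,None,fx=4,fy=4,interpolation=cv2.INTER_CUBIC))
E
```

```text
(no output)
```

View pics/topc.png

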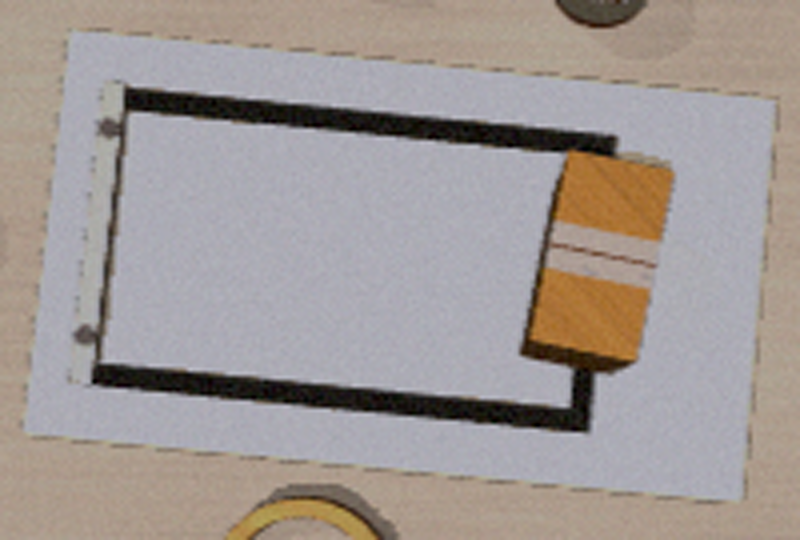

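View pics/scenec.png

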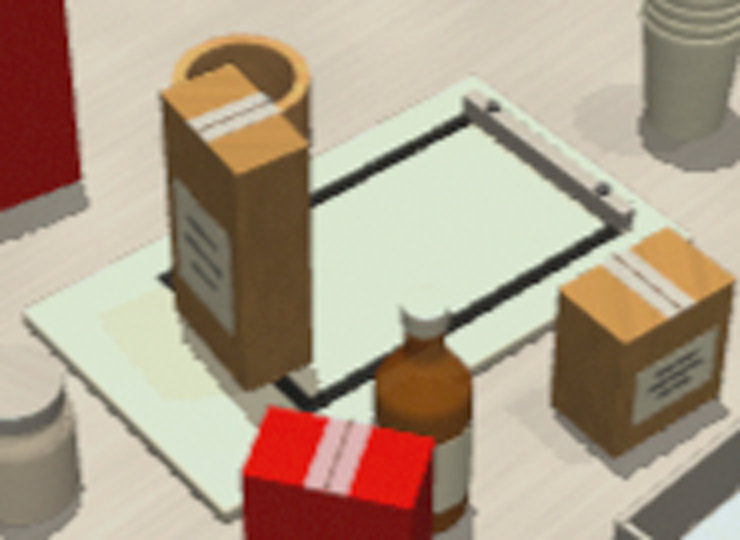

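```bash
cat > fit.py <<'E'
from h import *
from scipy.optimize import least_squares
def c2p(c,ox=195,oy=175,s=4): return ((c[0]+.5)/s-.5+ox,(c[1]+.5)/s-.5+oy)
def fit(pts,params,z0,x0):  # pts: list (cam, (u,v), local xyz)
    def W(t,l):
        c,s=np.cos(t[2]),np.sin(t[2]); return np.array([t[0]+c*l[0]-s*l[1],t[1]+s*l[0]+c*l[1],z0+l[2]])
    f=lambda t: np.concatenate([proj(params[n],W(t,l))-np.array(uv) for n,uv,l in pts])
    s=least_squares(f,x0,x_scale=[10,10,.1]); return s.x,f(s.x).reshape(-1,2)
E
python3 - <<'E'
from fit import *
from workcell import r
P={n:r.camera_params(n) for n in("top","scene")}
B=[((616,136),(-135,-80,0)),((588,432),(-135,80,0)),((69,30),(165,-110,0)),((778,99),(-220,-110,0)),((744,502),(-220,110,0)),((25,434),(165,110,0)),((126,87),(127.5,-80,0)),((93,385),(127.5,80,0))]
S=lambda c:c2p(c,235,215)
b1=[("top",c2p(c),l) for c,l in B]
Sb=[("scene",S((23,315)),(-220,110,0)),("scene",S((474,75)),(165,110,0)),("scene",S((313,411)),(-135,-80,0))]
for pts in(b1,Sb,b1+Sb):
    b,e=fit(pts,P,12,[480,0,1.57]); print("bay",b.round(3)); print(e.round(2).tolist())
C=[((569,150),(25,-45,180)),((674,168),(-25,-45,180)),((636,360),(-25,45,180)),((530,344),(25,45,180)),((521,355),(25,45,0)),((628,372),(-25,45,0))]
c1=[("top",c2p(c),l) for c,l in C]
c2=[("scene",S(c),l) for c,l in [((162,94),(-25,45,180)),((230,65),(25,45,180)),((307,146),(25,-45,180)),((239,173),(-25,-45,180)),((250,389),(-25,-45,0)),((312,362),(25,-45,0))]]
for pts in(c1,c2,c1+c2):
    c,e=fit(pts,P,12,[480,-150,1.57]); print("carton",c.round(3)); print(e.round(2).tolist())
d=c[:2]-b[:2]; R2=np.array([[np.cos(b[2]),np.sin(b[2])],[-np.sin(b[2]),np.cos(b[2])]])
print("in bay",R2@d,c[2]-b[2])
E
```

```text
bay [600.6     6.036   1.484]
[[0.13, -0.15], [0.37, 0.19], [-0.71, -0.88], [0.05, -0.82], [-0.05, 0.61], [-1.49, 0.45], [0.9, 0.31], [0.82, 0.21]]
bay [603.637   5.102   1.493]
[[-0.05, -0.79], [-0.08, -1.22], [0.11, 1.61]]
bay [601.043   5.997   1.486]
[[0.09, -0.48], [0.48, -0.14], [-0.81, -0.94], [-0.02, -1.23], [0.09, 0.2], [-1.38, 0.41], [0.84, 0.21], [0.9, 0.13], [-0.48, -1.93], [-0.05, -1.68], [-0.77, 0.76]]
carton [ 589.159 -117.974    1.405]
[[-0.44, -0.48], [0.25, -0.24], [1.55, 0.31], [0.88, -0.46], [0.5, 0.6], [-3.13, 0.4]]
carton [ 591.16  -119.143    1.385]
[[-0.99, -0.76], [0.11, -0.82], [1.14, -0.78], [-0.41, 0.37], [-0.72, 1.49], [0.87, 0.21]]
carton [ 589.625 -118.308    1.398]
[[-0.05, -0.8], [0.6, -0.35], [1.53, 0.13], [0.9, -0.85], [0.51, 0.26], [-3.16, 0.25], [-1.29, -1.06], [-0.34, -1.24], [1.08, -1.42], [-0.3, -0.13], [-0.62, 0.98], [0.82, -0.44]]
in bay [-124.82527483    0.84008417] -0.08833543171123082
```

```bash
cat > mv.py <<'E'
from h import *
def rows(o,pos,ang):
    Rc=R.from_rotvec(o['tool_rot']).as_matrix()
    x=np.array([np.cos(ang),np.sin(ang),0]); z=np.array([0,0,-1.]); y=np.cross(z,x)
    Rt=np.stack([x,y,z],1)
    return (Rc.T@(np.array(pos)-o['eef_pos'])/10).round(2), R.from_matrix(Rc.T@Rt).as_rotvec().round(3)
E
python3 - <<'E'
from mv import *
from workcell import r
o=r.observe(); p=r.camera_params("top")
for n,uv,z in (("jar",(426,246),90),("bottle",(350,152),165),("short",(272,138),100),("purple",(455,322),180),("red",(350,365),180),("red2",(415,118),180),("roll",(270,323),48)): print(n,hit(p,*uv,z).round(0))
print(rows(o,(577.6,-187.3,290),1.398-np.pi/2))
E
```

```text
jar [ 584. -285.   90.]
bottle [ 755. -127.  165.]
short [798.  26. 100.]
purple [ 439. -319.  180.]
red [ 361. -127.  180.]
red2 [ 819. -248.  180.]
roll [426.  27.  48.]
(array([-18.65, -50.44,  -5.91]), array([-1.000e-03,  2.000e-03, -1.121e+00]))
```

Emit:
jog_arm([
  [0, 0, -4, 0, 0, 0],
  [-1, -2, -6, 0, 0, -0.1],
  [-2.5, -7, -6, 0, 0, -0.22],
  [-4, -11, -6, 0, 0, -0.34],
  [-6, -15.5, -6, 0, 0, -0.46],
  [-7.5, -20, -6, 0, 0, -0.58],
  [-9, -24.5, -6, 0, 0, -0.7],
  [-10.5, -29, -6, 0, 0, -0.82],
  [-12, -33.5, -6, 0, 0, -0.94],
  [-14, -38, -6, 0, 0, -1.06],
], hand=4)

```text
time: 1.1
eef_pos: [472.0, -264.8, 290.3]
tool_rot: [-3.119, 0.359, 0.002]
force: [0.6, -0.8, 0.4]
finger_gap: 40.0
```

Run:
```python
from mv import *
from workcell import r
o=r.observe(); print(o['time'],o['eef_pos'],o['finger_gap'])
print(rows(o,(577.6,-187.3,240),1.398-np.pi/2))
print(rows(o,(577.6,-187.3,165),1.398-np.pi/2))
```

```text
1.1 [ 471.97426977 -264.81274161  290.31468247] 39.96764993646417
(array([ 8.53, -9.94,  5.03]), array([-0.001,  0.001, -0.057]))
(array([ 8.54, -9.93, 12.53]), array([-0.001,  0.001, -0.057]))
```

Emit:
jog_arm([
  [2, -2.3, 0, 0, 0, -0.03],
  [5, -5.8, 0, 0, 0, -0.057],
  [7.5, -8.7, 0, 0, 0, -0.057],
  [8.5, -9.9, 1, 0, 0, -0.057],
  [8.5, -9.9, 4, 0, 0, -0.057],
  [8.5, -9.9, 7, 0, 0, -0.057],
  [8.5, -9.9, 10, 0, 0, -0.057],
  [8.5, -9.9, 12, 0, 0, -0.057],
  [8.5, -9.9, 12.5, 0, 0, -0.057],
  [8.5, -9.9, 12.5, 0, 0, -0.057],
])

```text
time: 2.1
eef_pos: [575.8, -187.7, 164.2]
tool_rot: [-3.128, 0.271, 0.006]
force: [-0.6, -0.8, 0.3]
finger_gap: 39.9
```

Run:
```python
from mv import *
from workcell import r
o=r.observe(); print(o['time'],o['eef_pos'],o['tool_rot'],o['force'])
a=r.camera("scene")[150:370,150:420,::-1]
b=r.camera("top")[150:320,190:440,::-1]
cv2.imwrite("pics/s1.png",cv2.resize(a,None,fx=2.5,fy=2.5,interpolation=cv2.INTER_CUBIC))
cv2.imwrite("pics/t1.png",cv2.resize(b,None,fx=3,fy=3,interpolation=cv2.INTER_CUBIC))
print(rows(o,(589.6,-118.3,165),1.398-np.pi/2))
```

```text
2.1 [ 575.79812121 -187.66267888  164.24324636] [-3.12790597  0.27124308  0.00627624] [-0.59505052 -0.82489275  0.26100447]
(array([ 0.17, -7.07, -0.07]), array([-0.002,  0.004, -0.   ]))
```

View pics/s1.png

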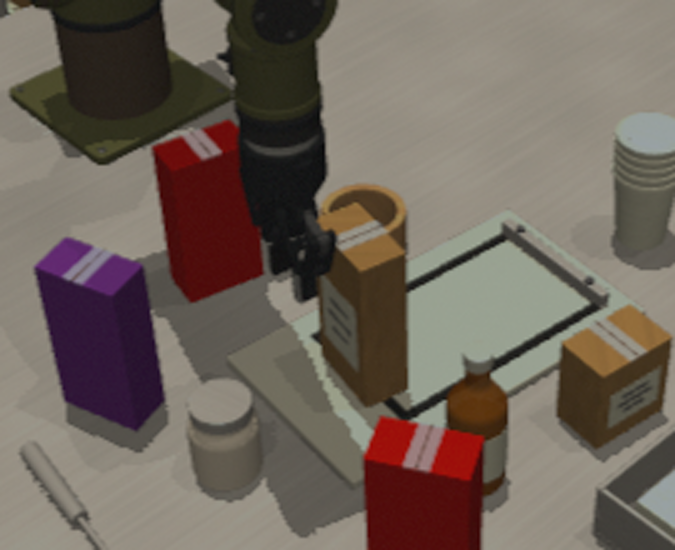

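View pics/t1.png

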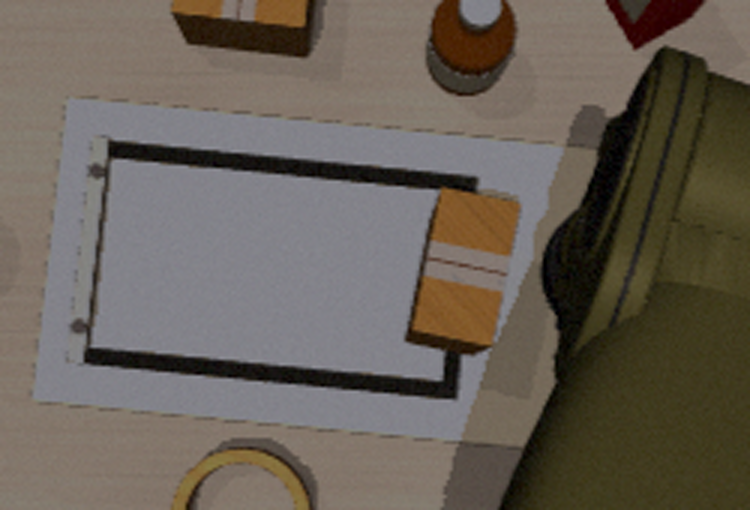

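Emit:
jog_arm([
  [0.1, -1, 0, 0, 0, 0],
  [0.2, -2, 0, 0, 0, 0],
  [0.2, -2.8, 0, 0, 0, 0],
  [0.2, -3.2, 0, 0, 0, 0],
  [0.2, -3.6, 0, 0, 0, 0],
  [0.2, -3.9, 0, 0, 0, 0],
  [0.2, -4.2, 0, 0, 0, 0],
  [0.2, -4.5, 0, 0, 0, 0],
  [0.2, -4.8, 0, 0, 0, 0],
  [0.2, -5, 0, 0, 0, 0],
])

```text
time: 3.2
eef_pos: [588.1, -138.9, 166.4]
tool_rot: [-3.129, 0.271, -0.0]
force: [-0.6, 0.5, -0.5]
finger_gap: 40.2
```

Run:
```python
from mv import *
from workcell import r
o=r.observe(); print(o['time'],o['eef_pos'],o['tool_rot'],o['force'])
a=r.camera("scene")[150:370,150:420,::-1]
b=r.camera("top")[150:320,190:440,::-1]
a=cv2.resize(a,None,fx=1.5,fy=1.5); b=cv2.resize(b,None,fx=1.55,fy=1.55)
h=max(a.shape[0],b.shape[0]); c=np.zeros((h,a.shape[1]+b.shape[1],3),np.uint8); c[:a.shape[0],:a.shape[1]]=a; c[:b.shape[0],a.shape[1]:]=b
cv2.imwrite("pics/st2.png",c)
```

```text
3.2 [ 588.10455249 -138.91794748  166.3509365 ] [-3.12872951e+00  2.70964154e-01 -3.20539009e-04] [-0.64381614  0.49911456 -0.4615557 ]
```

View pics/st2.png

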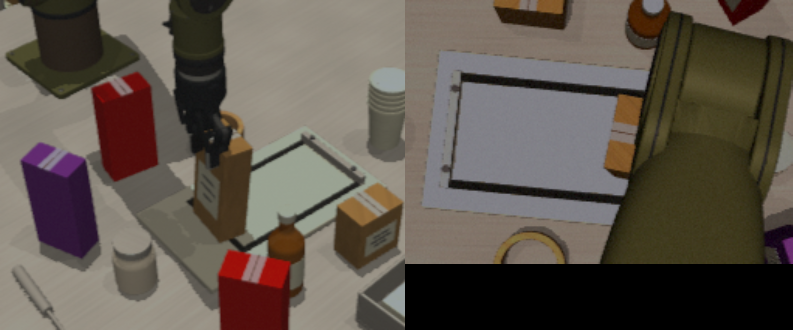

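```bash
cat > snap.py <<'E'
import sys
from mv import *
from workcell import r
n,x0,y0,w,h,f=sys.argv[1],*map(int,sys.argv[3:8])
a=r.camera(n)[y0:y0+h,x0:x0+w,::-1]
cv2.imwrite(f"pics/{sys.argv[2]}.png",cv2.resize(cv2.convertScaleAbs(a,alpha=1.5),None,fx=f,fy=f,interpolation=cv2.INTER_CUBIC))
E
python3 snap.py scene s3 235 215 185 135 4
```

```text
(no output)
```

View pics/s3.png

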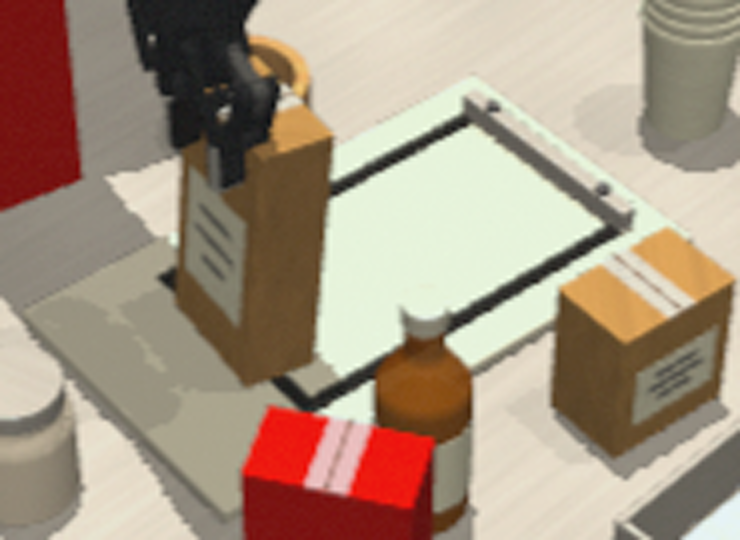

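The carton is tipping: its top corner moved from crop (307,146) to (332,133), and the lower front edge stayed at (312,362). I'll continue.

Emit:
jog_arm([
  [0, -0.4, 0, 0, 0, 0],
  [0, -0.8, 0, 0, 0, 0],
  [0, -1.2, 0, 0, 0, 0],
  [0, -1.6, 0, 0, 0, 0],
  [0, -2, 0, 0, 0, 0],
  [0, -2.4, 0, 0, 0, 0],
  [0, -2.8, 0, 0, 0, 0],
  [0, -3.2, 0, 0, 0, 0],
  [0, -3.6, 0, 0, 0, 0],
  [0, -3.9, 0, 0, 0, 0],
])

```text
time: 4.35
eef_pos: [594.8, -100.2, 166.3]
tool_rot: [-3.129, 0.27, 0.0]
force: [0.4, -0.1, -0.2]
finger_gap: 39.9
```

```bash
python3 snap.py scene s4 235 215 185 135 4
```

```text
(no output)
```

View pics/s4.png

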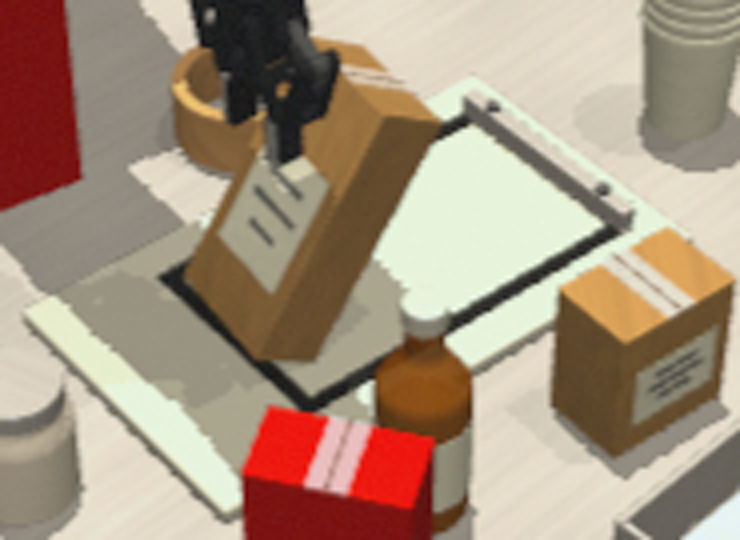

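Emit:
jog_arm([
  [0, 0, 0, 0, 0, 0],
  [0, 0, 0, 0, 0, 0],
  [0, 0, 0, 0, 0, 0],
  [0, 0.5, 0, 0, 0, 0],
  [0, 3, 0, 0, 0, 0],
  [0, 6, 0, 0, 0, 0],
  [0, 9, -2, 0, 0, 0],
  [0, 12, -4, 0, 0, 0],
  [0, 13, -4, 0, 0, 0],
  [0, 13, -4, 0, 0, 0],
])

```text
time: 5.4
eef_pos: [572.5, -229.6, 206.3]
tool_rot: [-3.128, 0.274, -0.002]
force: [0.3, 0.6, 0.2]
finger_gap: 40.2
```

```bash
python3 snap.py scene s5 235 215 185 135 4;python3 snap.py top t5 195 175 200 135 4
```

```text
(no output)
```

View pics/s5.png

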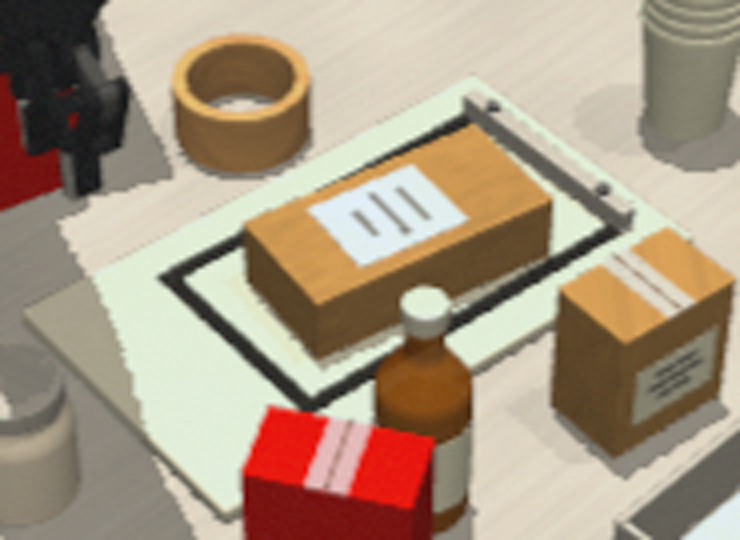

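View pics/t5.png

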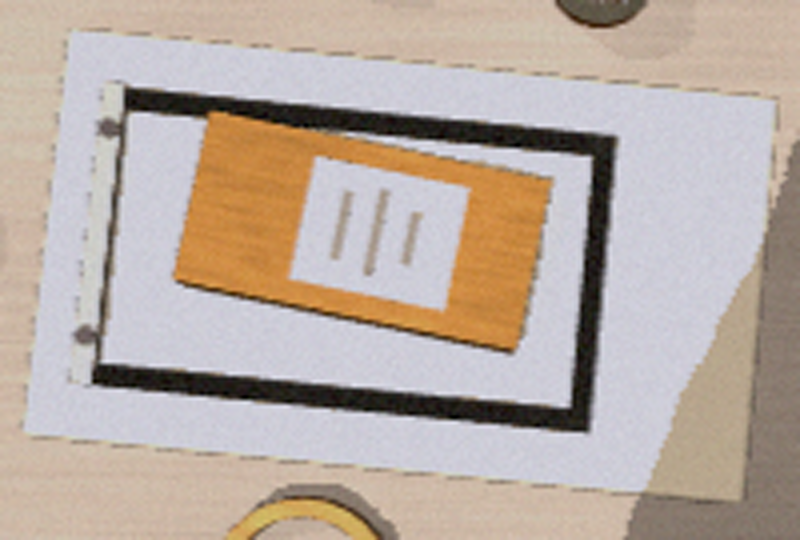

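```bash
cat > lay.py <<'E'
from fit import *
b=np.array([601.0,6.0,1.485])
def lay(P,tc,sc=[],b=b):
    pts=[("top",c2p(c),l) for c,l in tc]+[("scene",c2p(c,235,215),l) for c,l in sc]
    c,e=fit(pts,P,12,[600,0,1.4]); print("pose",c.round(3),e.round(2).tolist())
    R2=np.array([[np.cos(b[2]),np.sin(b[2])],[-np.sin(b[2]),np.cos(b[2])]])
    p=R2@(c[:2]-b[:2]); print("in bay",p.round(1),(c[2]-b[2]).round(3))
    for l in [(90,45),(90,-45),(-90,45),(-90,-45)]:
        a=c[2]-b[2]; print(l,(p+np.array([[np.cos(a),-np.sin(a)],[np.sin(a),np.cos(a)]])@l).round(1))
    return c
E
python3 - <<'E'
from lay import *
from mv import rows
from workcell import r
P={n:r.camera_params(n) for n in("top","scene")}
T=[((208,110),(90,-45,50)),((175,282),(90,45,50)),((552,179),(-90,-45,50)),((514,352),(-90,45,50))]
S=[((246,230),(-90,45,50)),((318,302),(-90,-45,50)),((551,201),(90,-45,50)),((473,125),(90,45,50)),((320,363),(-90,-45,0))]
lay(P,T);c=lay(P,T,S)
o=r.observe(); u=np.array([np.cos(c[2]),np.sin(c[2])])
print(o['eef_pos'],u)
for d in (-155,-101):
    q=c[:2]+u*d; print(q); 
    for z in(200,35): print(rows(o,(*q,z),c[2]-np.pi/2))
E
```

```text
pose [611.244  -1.862   1.379] [[0.14, 0.05], [-0.9, -0.14], [-0.05, 0.21], [0.82, -0.12]]
in bay [ -7.  -10.9] -0.106
(90, 45) [87.3 24.4]
(90, -45) [ 77.8 -65.1]
(-90, 45) [-91.7  43.4]
(-90, -45) [-101.2  -46.1]
pose [612.497  -2.87    1.383] [[0.53, -0.41], [-0.35, -0.58], [0.4, -0.56], [1.43, -0.88], [-1.12, -2.51], [0.04, 0.14], [0.93, -1.58], [0.04, -1.36], [-0.22, -0.7]]
in bay [ -7.9 -12.2] -0.102
(90, 45) [86.3 23.4]
(90, -45) [ 77.1 -66.1]
(-90, 45) [-92.8  41.7]
(-90, -45) [-102.   -47.8]
[ 571.95987542 -227.26634113  205.0559837 ] [0.18670349 0.98241631]
[ 583.5577243  -155.14439892]
(array([-0.09, -7.3 ,  0.52]), array([-0.003,  0.002,  0.016]))
(array([-0.06, -7.26, 17.02]), array([-0.003,  0.002,  0.016]))
[ 593.63971262 -102.09391814]
(array([-1.00e-02, -1.27e+01,  5.40e-01]), array([-0.003,  0.002,  0.016]))
(array([  0.02, -12.66,  17.04]), array([-0.003,  0.002,  0.016]))
```

The carton lies label up inside the outline, yawed about -0.1 rad in the bay. Next I lower the fingers behind its bottom end.

Emit:
jog_arm([
  [0, -3, 0, 0, 0, 0.016],
  [0, -6, 0, 0, 0, 0.016],
  [-0.1, -7.2, 1, 0, 0, 0.016],
  [-0.1, -7.2, 4, 0, 0, 0.016],
  [-0.1, -7.2, 7, 0, 0, 0.016],
  [-0.1, -7.2, 10, 0, 0, 0.016],
  [-0.1, -7.2, 13, 0, 0, 0.016],
  [-0.1, -7.2, 15.5, 0, 0, 0.016],
  [-0.1, -7.2, 17, 0, 0, 0.016],
  [-0.1, -7.2, 17.2, 0, 0, 0.016],
], hand=5)

```text
time: 6.5
eef_pos: [580.0, -154.1, 29.7]
tool_rot: [-3.124, 0.293, 0.013]
force: [-0.7, 0.3, -0.5]
finger_gap: 50.1
```

```bash
python3 - <<'E'
from mv import *
from workcell import r
o=r.observe(); print(o['eef_pos'],o['force'])
c=np.array([612.3,-2.5,1.382]); u=np.array([np.cos(c[2]),np.sin(c[2])])
bq=np.array([601.0,6.0]);bu=np.array([np.cos(1.485),np.sin(1.485)]);bv=np.array([-bu[1],bu[0]])
print(rows(o,(*(c[:2]-u*101),33),1.382-np.pi/2))
for x,a in ((-90,.05),(-80,.1),(-70,.1),(-63.5,.1)):
    p=bq+bu*x+bv*(-3); print(x,p,rows(o,(*p,33),1.385+a-np.pi/2))
E
python3 snap.py top t6 195 175 200 135 4
```

```text
[ 579.960743   -154.11235593   29.70360023] [-0.72794008  0.29365316 -0.4830583 ]
(array([ 0.34, -5.4 , -0.32]), array([-0.003,  0.009,  0.002]))
-90 [596.27676557 -83.92603103] (array([ 0.3 , -7.2 , -0.31]), array([-0.003,  0.009, -0.051]))
-80 [597.13367665 -73.96281351] (array([ 0.19, -8.2 , -0.31]), array([-0.003,  0.009, -0.101]))
-70 [597.99058773 -63.99959598] (array([ 0.09, -9.19, -0.3 ]), array([-0.003,  0.009, -0.101]))
-63.5 [598.54757992 -57.52350459] (array([ 0.03, -9.84, -0.3 ]), array([-0.003,  0.009, -0.101]))
```

View pics/t6.png

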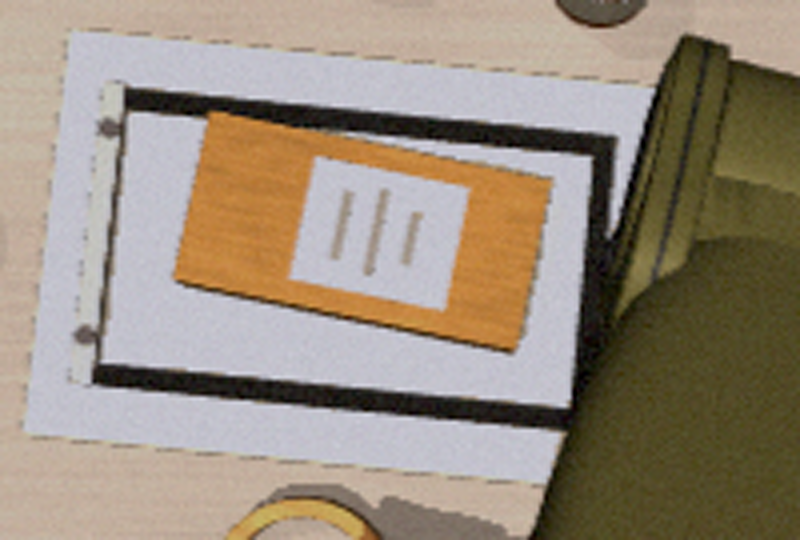

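Emit:
jog_arm([
  [0.2, -2, -0.3, 0, 0, 0],
  [0.3, -4, -0.3, 0, 0, 0],
  [0.3, -5, -0.3, 0, 0, 0],
  [0.3, -5.5, -0.3, 0, 0, 0],
  [0.3, -5.9, -0.3, 0, 0, -0.02],
  [0.3, -6.3, -0.3, 0, 0, -0.04],
  [0.3, -6.7, -0.3, 0, 0, -0.06],
  [0.3, -7.1, -0.3, 0, 0, -0.08],
  [0.3, -7.5, -0.3, 0, 0, -0.1],
  [0.2, -7.9, -0.3, 0, 0, -0.11],
])

```text
time: 7.55
eef_pos: [598.0, -77.2, 34.2]
tool_rot: [-3.136, 0.12, 0.009]
force: [0.3, -3.0, 2.0]
finger_gap: 50.2
```

```bash
python3 snap.py scene s7 235 215 185 135 4;python3 snap.py top t7 195 175 200 135 4
```

```text
(no output)
```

View pics/s7.png

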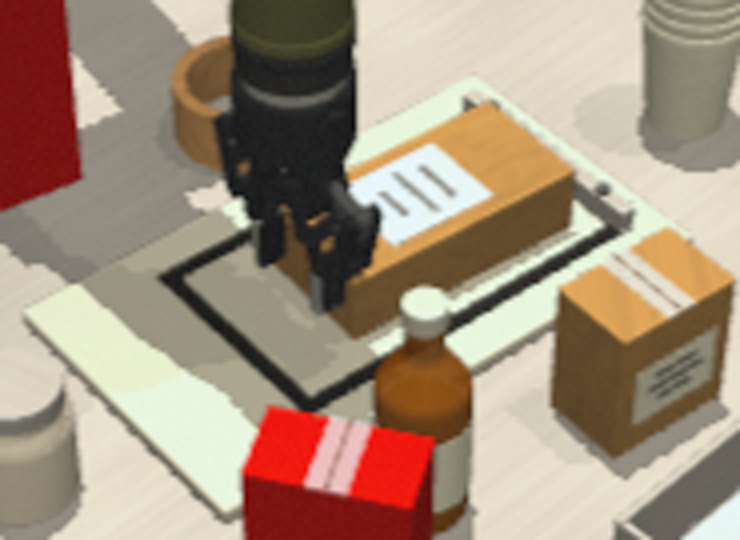

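View pics/t7.png

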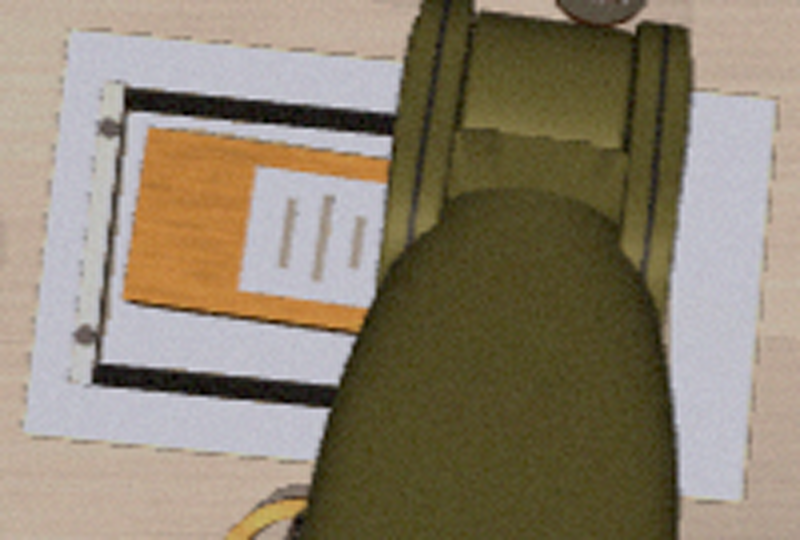

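Run:
```python
from lay import *
from mv import rows
from workcell import r
P={n:r.camera_params(n) for n in("top","scene")}
T=[((150,127),(90,-45,50)),((124,300),(90,45,50))]
S=[((574,176),(90,-45,50)),((488,102),(90,45,50)),((348,338),(-90,-45,0)),((571,226),(90,-45,0))]
lay(P,T);c=lay(P,T,S)
o=r.observe(); print(o['eef_pos'],o['tool_rot'],o['force'])
bq=np.array([601.0,6.0]);bu=np.array([np.cos(1.485),np.sin(1.485)]);bv=np.array([-bu[1],bu[0]])
d=o['eef_pos'][:2]-bq; print("tip in bay",bu@d,bv@d)
for x in (-70,-63.5):
    p=bq+bu*x+bv*(-5); print(x,p,rows(o,(*p,33),1.485-np.pi/2))
```

```text
pose [607.781  24.015   1.446] [[0.01, -0.07], [-0.01, 0.07]]
in bay [18.5 -5.2] -0.039
(90, 45) [110.2  36.2]
(90, -45) [106.7 -53.7]
(-90, 45) [-69.6  43.3]
(-90, -45) [-73.2 -46.6]
pose [607.262  22.881   1.426] [[1.11, -0.58], [0.26, -0.58], [0.06, -2.0], [0.08, -1.3], [0.27, -0.01], [-0.25, -0.23]]
in bay [17.4 -4.8] -0.059
(90, 45) [109.8  34.9]
(90, -45) [104.6 -55. ]
(-90, 45) [-69.9  45.4]
(-90, -45) [-75.1 -44.4]
[597.40565082 -76.27439398  33.90433197] [-3.13430399  0.11908558  0.01069493] [ 0.51781409 -1.40660931 -0.03746929]
tip in bay -82.27977214157968 -3.4690556724395107
-70 [599.98323123 -64.1709782 ] (array([ 0.17, -1.23,  0.1 ]), array([-0.005,  0.007,  0.01 ]))
-63.5 [600.54022343 -57.69488681] (array([ 0.17, -1.88,  0.1 ]), array([-0.005,  0.007,  0.01 ]))
```

Emit:
jog_arm([
  [0, -0.2, 0, 0, 0, -0.01],
  [0, -0.4, 0, 0, 0, -0.02],
  [0, -0.6, 0, 0, 0, -0.03],
  [0, -0.8, 0, 0, 0, -0.04],
  [0, -1, 0, 0, 0, -0.04],
  [0, -1.2, 0, 0, 0, -0.04],
  [0, -1.35, 0, 0, 0, -0.04],
  [0, -1.5, 0, 0, 0, -0.04],
  [0, -1.6, 0, 0, 0, -0.03],
  [0, -1.7, 0, 0, 0, -0.02],
])

```text
time: 8.65
eef_pos: [598.4, -59.1, 33.8]
tool_rot: [-3.135, 0.089, 0.011]
force: [1.1, -2.1, 0.2]
finger_gap: 50.3
```

```bash
python3 snap.py scene s8 235 215 185 135 4;python3 snap.py top t8 195 175 120 90 6; python3 -c "
from workcell import r
for i in range(1):
  o=r.observe();print(o['force'],o['eef_pos'])"
```

```text
[ 0.91739391 -2.57856088 -0.92074817] [598.47456566 -58.98724925  33.86650416]
```

View pics/s8.png

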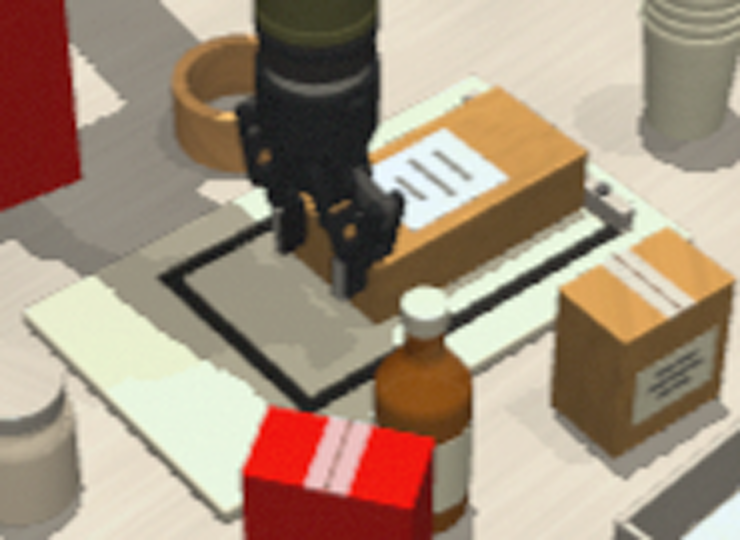

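View pics/t8.png

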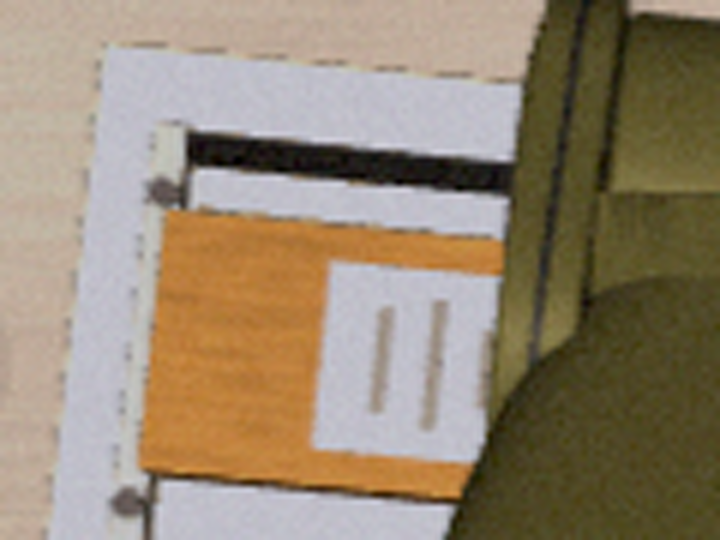

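Emit:
jog_arm([
  [0, -0.05, 0, 0, 0, 0],
  [0, -0.1, 0, 0, 0, 0],
  [0, -0.15, 0, 0, 0, 0.005],
  [0, -0.2, 0, 0, 0, 0.01],
  [0, -0.25, 0, 0, 0, 0.015],
  [0, -0.3, 0, 0, 0, 0.02],
  [0, -0.35, 0, 0, 0, 0.025],
  [0, -0.4, 0, 0, 0, 0.03],
  [0, -0.4, 0, 0, 0, 0.03],
  [0, -0.4, 0, 0, 0, 0.03],
])

```text
time: 9.75
eef_pos: [597.8, -57.6, 33.9]
tool_rot: [-3.138, 0.137, 0.014]
force: [-2.0, -9.5, 2.4]
finger_gap: 49.9
```

Emit:
jog_arm([
  [0, -0.3, 0, 0, 0, 0],
  [0, -0.4, 0, 0, 0, 0],
  [0, -0.45, 0, 0, 0, 0],
  [0, -0.5, 0, 0, 0, 0],
  [0, -0.5, 0, 0, 0, 0],
  [0, -0.5, 0, 0, 0, 0],
  [0, -0.5, 0, 0, 0, 0],
  [0, -0.5, 0, 0, 0, 0],
  [0, -0.5, 0, 0, 0, 0],
  [0, -0.5, 0, 0, 0, 0],
])

```text
time: 10.75
eef_pos: [597.4, -57.7, 34.0]
tool_rot: [3.129, -0.141, -0.015]
force: [-3.1, -16.4, 2.3]
finger_gap: 49.9
```

```bash
python3 snap.py scene s9 300 220 120 90 6;python3 snap.py top t9 195 175 120 90 6
```

```text
(no output)
```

View pics/s9.png

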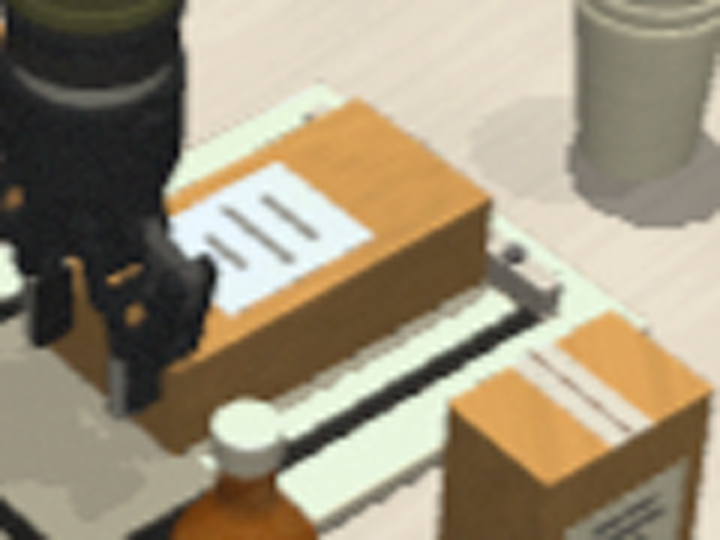

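View pics/t9.png

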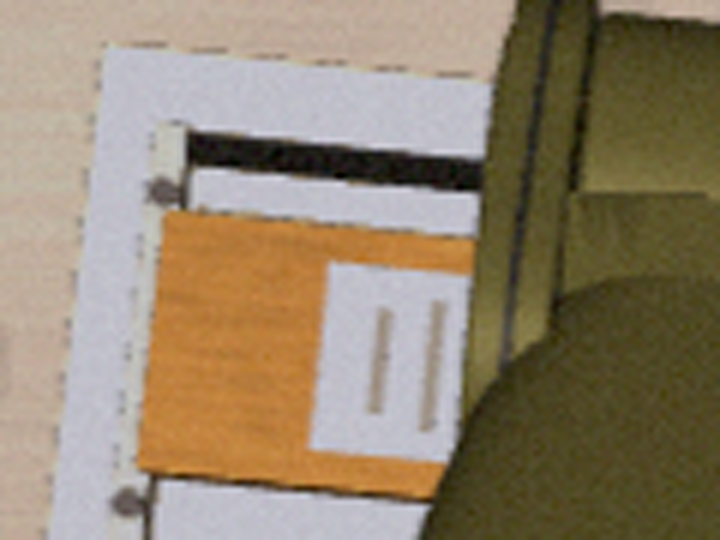

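Emit:
jog_arm([
  [0, 0, 0, 0, 0, 0],
  [0, 0.3, 0, 0, 0, 0],
  [0, 1, 0, 0, 0, 0],
  [0, 3, 0, 0, 0, 0],
  [0, 6, 0, 0, 0, 0],
  [0, 8, -2, 0, 0, 0],
  [0, 10, -6, 0, 0, 0],
  [0, 12, -10, 0, 0, 0],
  [0, 14, -14, 0, 0, 0],
  [0, 16, -16, 0, 0, 0],
])

```text
time: 11.85
eef_pos: [586.1, -216.4, 199.8]
tool_rot: [3.128, -0.14, -0.006]
force: [0.7, -0.5, 0.2]
finger_gap: 49.9
```

```bash
python3 snap.py scene s10 300 220 120 90 6;python3 snap.py top t10 195 175 200 135 4
```

```text
(no output)
```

View pics/s10.png

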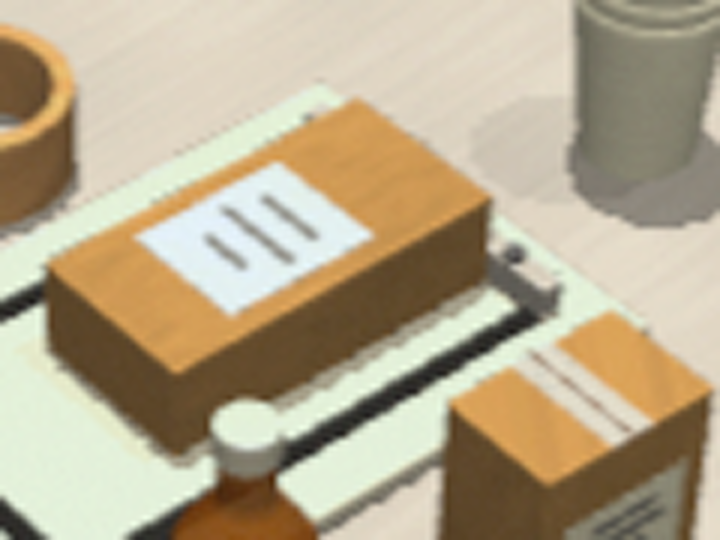

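View pics/t10.png

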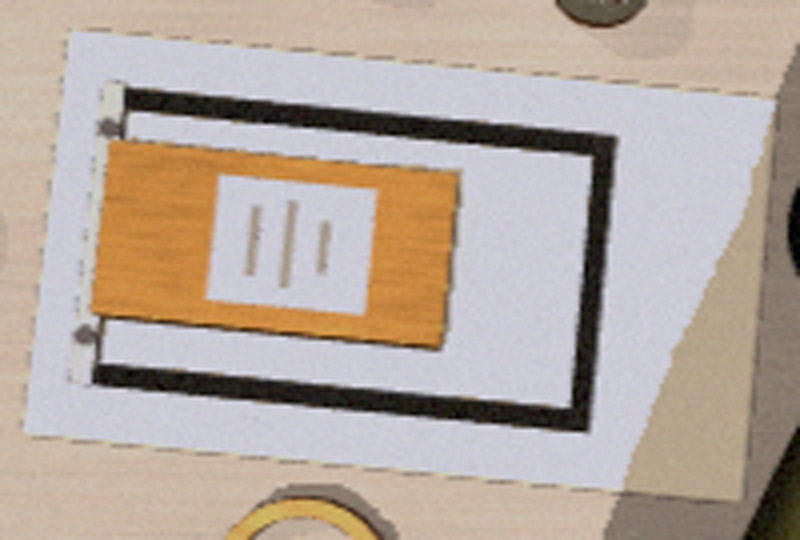

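Run:
```python
from lay import *
from workcell import r
P={n:r.camera_params(n) for n in("top","scene")}
T=[((107,140),(90,-45,50)),((92,313),(90,45,50)),((460,171),(-90,-45,50)),((441,349),(-90,45,50))]
lay(P,T)
q=lambda c:((c[0]+.5)/6-.5+300,(c[1]+.5)/6-.5+220)
f=lambda c:((q(c)[0]-235+.5)*4-.5,(q(c)[1]-215+.5)*4-.5)
S=[(f((48,268)),(-90,45,50)),(f((178,372)),(-90,-45,50)),(f((490,200)),(90,-45,50)),(f((360,97)),(90,45,50)),(f((180,460)),(-90,-45,0))]
lay(P,T,S); lay(P,[],S)
# line edges fit for yaw of the rear/front edges and stop in top view
im=cv2.cvtColor(cv2.imread("pics/t10.png"),cv2.COLOR_BGR2HSV)
m=((im[:,:,1]>140)&(im[:,:,2]>120)&(im[:,:,0]<25)).astype(np.uint8); m[380:]=0
m=cv2.morphologyEx(m,cv2.MORPH_CLOSE,np.ones((9,9)))
cs=max(cv2.findContours(m,0,1)[0],key=cv2.contourArea)
print(cv2.minAreaRect(cs))
```

```text
pose [604.393  42.554   1.486] [[0.55, -0.13], [-0.53, 0.27], [-0.3, 0.38], [0.29, -0.51]]
in bay [36.7 -0.2] 0.001
(90, 45) [126.7  44.8]
(90, -45) [126.8 -45.2]
(-90, 45) [-53.3  44.7]
(-90, -45) [-53.2 -45.3]
pose [605.568  42.093   1.488] [[0.74, -0.63], [-0.26, -0.23], [-0.1, -0.27], [0.56, -1.16], [-0.84, -1.42], [-0.09, -0.17], [0.78, -1.47], [-0.53, -0.98], [-0.5, -0.46]]
in bay [36.4 -1.5] 0.003
(90, 45) [126.2  43.8]
(90, -45) [126.5 -46.2]
(-90, 45) [-53.8  43.3]
(-90, -45) [-53.5 -46.7]
pose [608.318  40.197   1.487] [[-0.66, -0.59], [0.12, 0.73], [1.09, -0.63], [-0.24, -0.21], [-0.3, 0.45]]
in bay [34.7 -4.4] 0.002
(90, 45) [124.6  40.8]
(90, -45) [124.8 -49.2]
(-90, 45) [-55.4  40.5]
(-90, -45) [-55.2 -49.5]
((274.4542236328125, 243.9644775390625), (351.12054443359375, 175.23158264160156), 5.627766132354736)
```

Fits put it flush (yaw about 0.002 rad). To be sure both corners touch, I'll do one last central nudge with the fingers closed, which lets the carton seat itself on the stop.

Emit:
jog_arm([
  [0, -3, 3, 0, 0, 0],
  [0, -6, 6.5, 0, 0, 0],
  [0, -7.5, 10, 0, 0, 0],
  [0, -7.5, 14, 0, 0, 0],
  [0, -7.5, 16, 0, 0, 0],
  [0, -9, 16.5, 0, 0, 0],
  [0, -12, 16.5, 0, 0, 0],
  [0, -14, 16.5, 0, 0, 0],
  [0, -15, 16.5, 0, 0, 0],
  [0, -15.2, 16.5, 0, 0, 0],
], hand=0)

```text
time: 12.95
eef_pos: [600.8, -66.9, 33.4]
tool_rot: [3.127, -0.141, -0.002]
force: [-0.5, -0.0, 0.2]
finger_gap: 0.0
```

Run:
```python
from mv import *
from workcell import r
o=r.observe();print(o['eef_pos'],o['force'],o['finger_gap'])
bq=np.array([601.0,6.0]);bu=np.array([np.cos(1.485),np.sin(1.485)]);bv=np.array([-bu[1],bu[0]])
d=o['eef_pos'][:2]-bq; print(bu@d,bv@d)
print(rows(o,(*(bq+bu*-62-bv*1),32),1.485-np.pi/2))
```

```text
[600.77656385 -66.92895779  33.39217807] [-0.50836613 -0.0388684   0.15519368] 0.01027441330265454
-72.6798535065774 -6.026748872912961
(array([-0.51, -1.07,  0.13]), array([ 0.012,  0.001, -0.004]))
```

Emit:
jog_arm([
  [-0.4, 0, 0, 0, 0, 0],
  [-0.5, 0, 0, 0, 0, 0],
  [-0.5, -0.3, 0, 0, 0, 0],
  [-0.5, -0.6, 0, 0, 0, 0],
  [-0.5, -0.8, 0, 0, 0, 0],
  [-0.5, -1, 0, 0, 0, 0],
  [-0.5, -1.2, 0, 0, 0, 0],
  [-0.5, -1.4, 0, 0, 0, 0],
  [-0.5, -1.4, 0, 0, 0, 0],
  [-0.5, -1.4, 0, 0, 0, 0],
])

```text
time: 13.95
eef_pos: [596.7, -57.9, 33.4]
tool_rot: [3.116, -0.146, -0.003]
force: [-1.4, -13.8, 1.8]
finger_gap: -0.3
```

Emit:
jog_arm([
  [0, 0, 0, 0, 0, 0],
  [0, 0.3, 0, 0, 0, 0],
  [0, 1, 0, 0, 0, 0],
  [0, 3, 0, 0, 0, 0],
  [0, 6, 0, 0, 0, 0],
  [0, 8, -2, 0, 0, 0],
  [0, 10, -6, 0, 0, 0],
  [0, 12, -10, 0, 0, 0],
  [0, 14, -14, 0, 0, 0],
  [0, 16, -16, 0, 0, 0],
])

```text
time: 14.95
eef_pos: [583.7, -214.9, 201.2]
tool_rot: [3.114, -0.145, 0.006]
force: [0.4, 0.4, -0.8]
finger_gap: -0.1
```

```bash
python3 snap.py top t11 195 175 200 135 4; python3 snap.py scene s11 100 150 350 250 2
python3 - <<'E'
import numpy as np,cv2
for n in("t10","t11"):
    im=cv2.cvtColor(cv2.imread(f"pics/{n}.png"),cv2.COLOR_BGR2HSV)
    m=((im[:,:,1]>140)&(im[:,:,2]>120)&(im[:,:,0]<25)).astype(np.uint8); m[380:]=0
    m=cv2.morphologyEx(m,cv2.MORPH_CLOSE,np.ones((9,9)))
    print(cv2.minAreaRect(max(cv2.findContours(m,0,1)[0],key=cv2.contourArea)))
E
```

```text
((274.4542236328125, 243.9644775390625), (351.12054443359375, 175.23158264160156), 5.627766132354736)
((274.4606018066406, 243.9007568359375), (351.1526184082031, 175.1908721923828), 5.612203121185303)
```

View pics/t11.png

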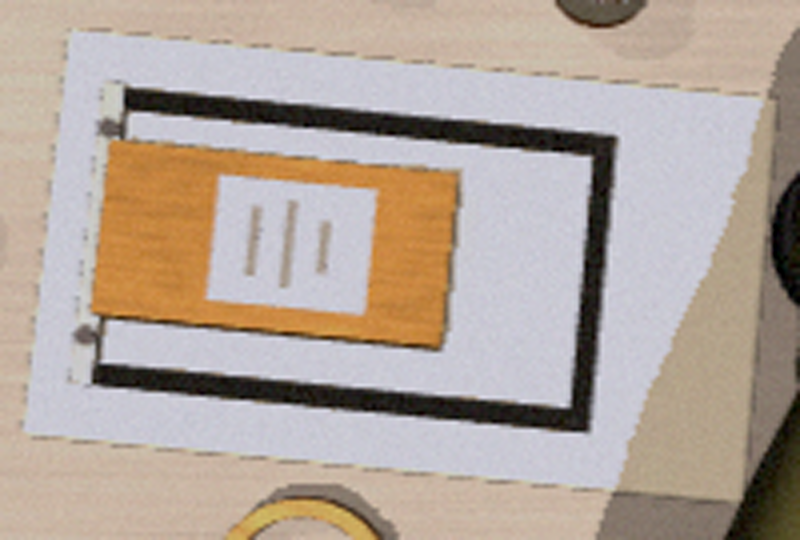

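View pics/s11.png

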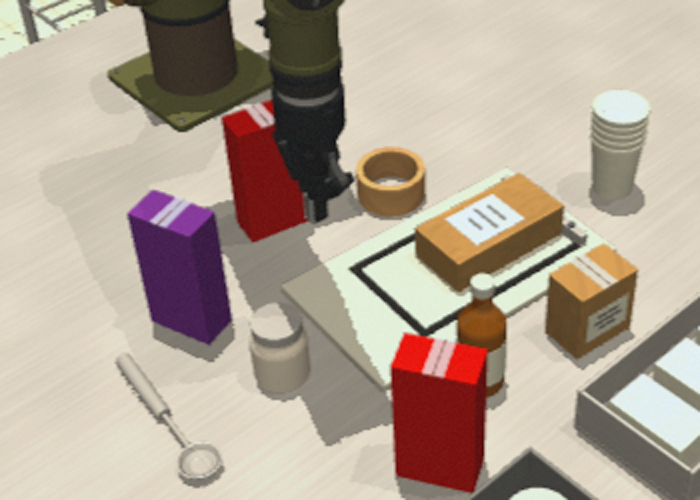

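The carton did not move under the last nudge. It lies label up against the stop, and the other objects look undisturbed. Handing in.

```bash
python3 -c "
from workcell import r
print(r.hand_in())"
```

```text
the job is handed in; nothing more can be done
None
```

The job is done and handed in at about 15 s. I tipped the tall brown carton over with a fingertip push high on its label side. It landed label up inside the outline, turned about 0.1 rad. I then pushed and squared it along the board against the steel stop, finishing with a central nudge of about 14 N.

**Last checks:**
- **Against the stop:** the image fits put the top end at x of about 124.6 to 126.8 mm against the stop face at 127.5 mm. The shortfall is within the calibration error, and the scene-camera fit alone read 2 to 3 mm lower than the top-camera fit. Contact is judged from the carton not moving at about 14 to 16 N.
- **Square and inside:** its yaw relative to the outline is about 0.002 rad. Its sides lie within y of about ±50 mm, against the ±80 mm outline.
- **Everything else:** the other objects look untouched in the final picture, and the arm was clear of the carton. The highest force reported at the end of a move was about 17 N.

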